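Set the stand leg to its length mark, slide the cam lever shut and keep holding

TASK

Draw the sprung leg of the conveyor stand out by its yellow foot plate until the yellow pointer lines up with the red mark, and while holding it there slide the green cam lever across to fully closed. Do not slide the lever before the leg is at the mark, and do not shift the red mark or disturb the other things. Keep holding the leg at the mark and finish while still holding it, because a workmate still has to fit the locking pin.

Things in the scene. Friction and masses are not known exactly. Their poses are not given: they have to be found in the camera images.
- foot (a point): Centre of the top edge of the yellow foot plate on the leg's end. The upright plate is 10 mm thick (x), 140 mm wide (y, 70 mm either side of here); top edge 115 mm above the bench. Axes: x level, outward along the leg; y level, along the plate, the way the lever slides to close; z up. It can be gripped over its top edge, one finger on each face, 40 mm to the -y side of here; fingers may slide along it.
- deck (a point): Centre of the top of the aluminium crosshead behind (-x of) the foot plate, moving with it: 50 mm deep along x, 140 mm wide, top 60 mm above the bench, its edge touching the plate. Only the green lever stands on it. The fixed blue tube behind it is 71 mm high with its straps; in front of the plate is open space over the base board.
- pointer (a point): Tip of the yellow pointer that sticks out sideways (-y) from the foot plate, 45 mm above the bench; it is 6 mm thick along x, and lies in the mid-plane of the plate (same axes as foot). It moves with the leg.
- mark (a point): Inner face, next to the pointer's path, of the red clip on the scale rail, 45 mm above the bench; the clip is 6 mm thick along x; same axes as foot. The pointer is lined up when pointer and mark have equal positions along x. The clip stays put unless pushed; it sits 50 to 130 mm out from where the pointer starts.
- cam_top (a point): Centre of the top of the green cam lever, an upright tab 12 mm thick along y, 28 mm long along x, 44 mm tall, top 105 mm above the bench. It stands on the crosshead, 5 mm clear of the plate's inner (-x) face, and rides with the leg. A finger lying against the plate's inner face and moved along +y meets it. Same axes as foot.
- leg_part (a joint): How far the leg is drawn out, 0 (home) to 0.15 m. A spring pulls it home with 6 N at 0 and 9 N at 0.15 m, so it runs back whenever it is let go, even with the lever closed (until the pin is fitted).
- cam_lever (a joint): Cam lever, 0 = open, 0.04 m = fully closed against its stop, sliding along +y of the foot. It has about 4 N of friction and stays where it is left; at the start it stands 0 to 6 mm.
- lock_pin: steel locking pin with a red head, about 75 mm long, 12 mm thick, lying on the grey base board beside the blue tube; to be left alone; origin at its underside.
- filter_box: blue and yellow filter box, 150 x 100 x 70 mm, on the left side of the bench; left alone; origin at its underside.
- small_carton: brown carton, 120 x 90 x 60 mm, on the right side of the bench; left alone; origin at its underside.
- cartridge: upright white pleated filter cartridge, 72 mm across, 120 mm tall; left alone; origin at its underside.
- tape_roll: amber roll of packing tape lying flat, 100 mm across, 48 mm tall; left alone; origin at its underside.
- wrench: spanner lying on the bench; left alone; origin at its underside.
- jar: lidded jar, 66 mm across, 90 mm tall; left alone; origin at its underside.

How it is judged:
On the way, in this order (a step that is already met when the one before it is completed fails the run):
1. the leg is held at the mark with the cam lever still open (x of pointer in the frame of mark between -0.006 and 0.006 m and contact force between the fingers and leg_part above 1.5 N and value of joint cam_lever below 0.015 m), for 0.3 s.
2. the cam lever is slid fully closed with the leg still held at the mark (x of pointer in the frame of mark between -0.006 and 0.006 m and contact force between the fingers and leg_part above 1.5 N and value of joint cam_lever above 0.036 m), for 0.2 s.
At the end, for the whole second after the job is handed in: The program ends while the fingers still hold the leg (over 1.5 N on it) at rest, with its pointer within 6 mm of the red mark along the leg and the cam lever fully closed (within 4 mm of its stop) (all of step 2 and velocity of joint leg_part between -0.01 and 0.01 m/s); the arm keeps its last pose, push and grip.
It fails at once if the cam lever is slid (past 15 mm) while the leg is more than 15 mm off the mark (value of joint cam_lever above 0.015 m and not (x of pointer in the frame of mark between -0.015 and 0.015 m)).
It fails at once if the red mark is shifted by more than 4 mm (distance of mark from where it was at the start of the episode above 0.004 m).
It fails at once if one of the other things is moved by more than 25 mm (distance of any of lock_pin, filter_box, small_carton, cartridge, tape_roll, wrench, jar from where it was at the start of the episode above 0.025 m).
It also fails if it takes over 42 s, if anything falls off the work surface, if the arm or the gripper's body presses on something with over 40 N, if the wrist force passes 120 N, or if a joint passes its speed limit or range.

ROBOT

A 6-joint arm with a two-finger parallel gripper is mounted at the origin on the work surface. World frame = base frame: x ahead of the robot, y to its left, z up, the work surface at z = 0. Lengths are in m, angles in rad, forces in N, time in s.
With the tool pointing down it reaches from about 0.35 to 0.975 m from the base axis. Payload 4.9 kg.
Tool frame: the origin (TCP) lies on the centre line of the jaws, within the pads' length; the fingertips stand 8 mm ahead of it and the grasp point (between the pads) lies 11 mm behind it; z points along the fingers, y is the direction in which the jaws open and shut (so a half turn about z gives the same grasp; the last joint's range is limited). The gripper opens to 85 mm and grips with 20 to 120 N. Pads are 22 mm wide; open, the fingers measure 114 mm over their backs; the gripper's body (76 mm by 85 mm) begins 54 mm behind the grasp point. The pads swing forward as they close: fully open they stand 13 mm farther back than shut.
Start: joints at [-1.457, 0.053, 1.613, -0, 1.476, -0.119], TCP at [0.144, -0.608, 0.199] pointing down, gripper open.
Joint ranges: [-3.01, 3.01], [-1.01, 2.22], [0.06, 2.58], [-1.02, 4.17], [0.09, 2.62], [-3.14, 3.14]. Speed limits (rad/s): [2.57, 2.57, 3.14, 3.14, 3.14, 3.14].

INTERFACE

Orientations are given as a rotation vector (axis times angle).
In Python, from station import get_obs, get_image, calibration, finish_job gives the robot as it stands. The module is installed in compiled form; this text tells all that it offers.
- The arm moves only by the shell command python3 -m jog 'ROWS' [FORCE]. ROWS is JSON, a list of rows, each a list of 7 numbers: the shift along the tool's x, y, z in cm, then the turn, a rotation vector about the tool's x, y, z in rad, then the closure in counts, from 0 (fully open) to 255 (shut). In form: [[dx, dy, dz, ax, ay, az, jaw], ...]. A call has 1 to 8 rows; each row is the pose to reach, as a shift and turn from the pose measured when the call began, along the tool's axes at that moment; what a row does not reach only later rows make up. A row lasts 1/12 s, in which the tool goes at most 41.7 mm and 7.16 degrees, less where a joint would pass 70% of its speed; a pose out of reach is approached as far as the arm can. A call with a gripper value outside its range is refused whole. The fingers move at their own pace and stop on an object; FORCE is the grip in N (left out, the last holds). Time passes only in rows, so rows that repeat a pose let the fingers close. It gives the time, the measured TCP pose, the force and the opening at its end, in the units of the state.
- get_obs(): the state, without advancing time (a new reading comes with each control period).
- get_image(name): name is "scene" or "top"; returns the picture (384x512x3 uint8, red, green, blue); there is no depth.
- calibration(name): a dict with "vfov" (degrees; the focal length in pixels is half the picture's height over the tangent of half this angle, whatever the lens; pixels are square), "cx", "cy" (the principal point, pixels), "dist_coeffs" ([k1, k2, p1, p2, k3] as OpenCV has them; the pictures are not rectified), "R" (3x3) and "t" (3): a world point X has camera coordinates R X + t. Camera axes: x right, y down, z forward; pixel columns grow to the right and rows downward; lengths in m; the calibration is good to about 2 mm. A picture is of the moment at which its call begins. calibration takes no time and is no camera call.
- finish_job(): hands the job in, once; it reports no verdict.
The state is a dict: "t": time; "q": joint angles; "dq": joint speeds; "effort": joint torques, N m; "tool_pos": TCP position; "tool_rot": TCP orientation; "contact_force": force on the tool from outside, world axes, zero at the start; "wrist_torque": the same for the moment, N m; "opening": finger opening in m.
Only numpy, scipy, OpenCV 4.12 (cv2) and the standard library are available. Lean on these libraries where they do the work, as an engineer would, in place of code of your own. Each camera call takes 0.05 s, during which the arm holds its last target. There are 200 camera calls.

## Working session

There is one attempt and no reset: what is moved stays moved. The work goes in short steps, Python scripts to look and compute and a shell command to move; the robot and the scene stay as the last step left them, time stands still between calls to the robot, and variables do not carry over. Pictures are saved under pics/ and viewed, about 8 in all and at most 12, crops included, and the job is handed in when it is done.

```bash
mkdir -p pics; python3 - <<'E'
from station import *
import cv2
for n in("scene","top"):
    im=get_image(n); cv2.imwrite(f"pics/{n}0.png",im[:,:,::-1]); print(n,calibration(n))
o=get_obs();print(o)
E
```

```text
scene {'vfov': 55.90204107251249, 'cx': 256.50994145705306, 'cy': 187.99643560332706, 'dist_coeffs': array([0.03037633, 0.        , 0.        , 0.        , 0.        ]), 'R': array([[ 0.46154946,  0.88711144, -0.00232062],
       [ 0.50599862, -0.2654096 , -0.82068456],
       [-0.72865458,  0.37761228, -0.57137682]]), 't': array([-0.24000169, -0.15376524,  1.5728145 ])}
top {'vfov': 50.35764170269089, 'cx': 248.34577236494692, 'cy': 188.1889500070665, 'dist_coeffs': array([0.03435898, 0.        , 0.        , 0.        , 0.        ]), 'R': array([[-0.0086037 , -0.99988862,  0.01219528],
       [-0.99311704,  0.00711953, -0.1169096 ],
       [ 0.11680975, -0.01311719, -0.99306768]]), 't': array([0.01444258, 0.49920445, 1.64277747])}
{'t': 0.1, 'q': array([-1.45701677e+00,  5.33125630e-02,  1.61419462e+00,  2.94304761e-05,
        1.47600978e+00, -1.18993275e-01]), 'dq': array([ 0.00079293, -0.0035187 , -0.00203917, -0.00012895,  0.00232102,
       -0.00115073]), 'effort': array([ 1.20213004e-03, -3.94906783e+01, -3.71360421e+01, -8.82048653e-05,
        3.94303279e-03,  3.35030297e-07]), 'tool_pos': array([ 0.14411274, -0.60749781,  0.1981499 ]), 'tool_rot': array([-3.11842828e+00, -3.64585953e-01, -5.38641224e-05]), 'contact_force': array([ 0.30489817,  1.06173025, -1.42618266]), 'wrist_torque': array([ 0.00952909, -0.04802861,  0.01269424]), 'opening': 0.08556884092109086}
```

View pics/scene0.png

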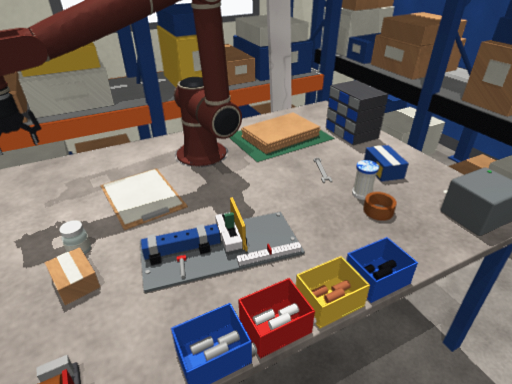

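View pics/top0.png

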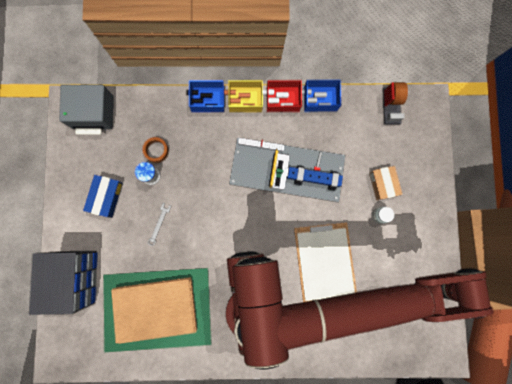

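The scene view shows the stand at about (220,250) and the top view at about (285,168). The leg points along world +y, and the scale rail is on the far (+x) side. I'll enlarge both.

```bash
python3 - <<'E'
import cv2
a=cv2.imread("pics/scene0.png")[195:295,195:310]; b=cv2.imread("pics/top0.png")[132:202,225:350]
cv2.imwrite("pics/c1.png",cv2.resize(a,None,fx=6,fy=6,interpolation=2)); cv2.imwrite("pics/c2.png",cv2.resize(b,None,fx=6,fy=6,interpolation=2))
E
```

```text
(no output)
```

View pics/c1.png

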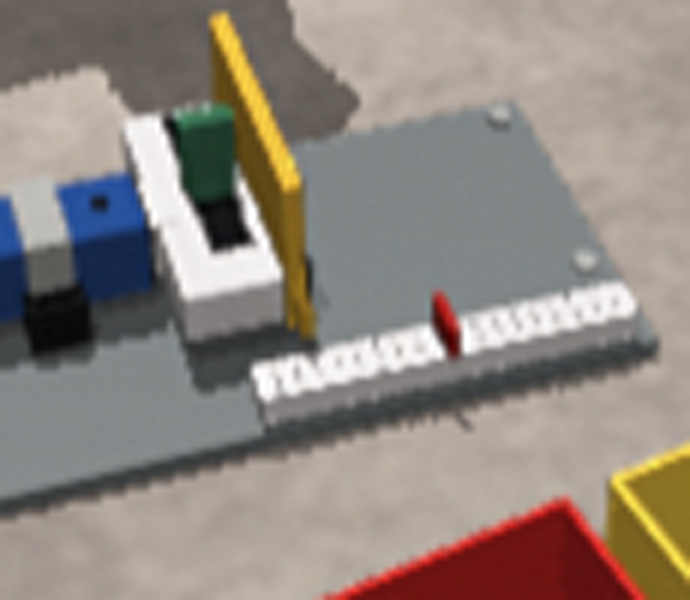

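View pics/c2.png

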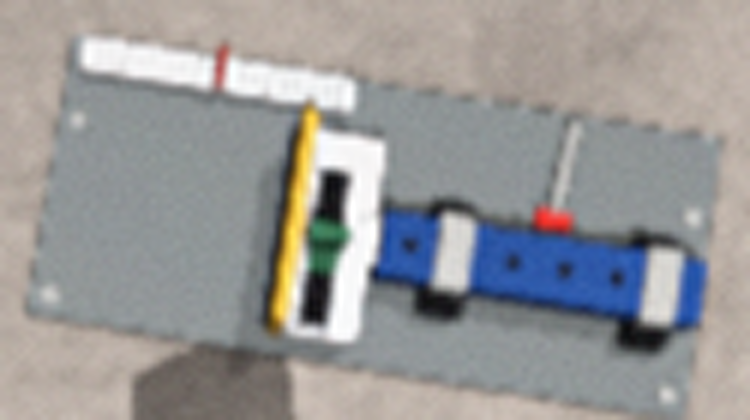

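```bash
cat > h.py <<'E'
import numpy as np,cv2
from station import *
def cam(n):
    c=calibration(n); f=192/np.tan(np.radians(c["vfov"])/2)
    return np.array([[f,0,c["cx"]],[0,f,c["cy"]],[0,0,1]]),c["dist_coeffs"],c["R"],c["t"]
def bp(n,uv,z):
    K,d,R,t=cam(n); p=cv2.undistortPoints(np.array([[uv]],float),K,d)[0,0]
    r=R.T@np.array([*p,1]); o=-R.T@t; return o+r*(z-o[2])/r[2]
def proj(n,X):
    K,d,R,t=cam(n); return cv2.projectPoints(np.array(X,float).reshape(-1,1,3),cv2.Rodrigues(R)[0],t,K,d)[0][:,0]
E
python3 - <<'E'
from h import *
S=lambda u,v:(u/6+195-.42,v/6+195-.42); T=lambda u,v:(u/6+225-.42,v/6+132-.42)
np.set_printoptions(precision=4,suppress=True)
for l,n,p,z in [("plate nearR","scene",S(220,17),.115),("plate far","scene",S(292,185),.115),("plate nearR","top",T(275,326),.115),("plate far","top",T(310,118),.115),
 ("ptr","scene",S(308,333),.045),("ptr","top",T(312,104),.045),("mark","scene",S(438,297),.045),("mark","top",T(219,88),.045),("markouter","top",T(224,47),.045),
 ("cam","scene",S(208,112),.105),("cam","top",T(326,240),.105),
 ("rail a","top",T(78,70),.03),("rail b","top",T(352,110),.03),("tube a","top",T(385,208),.065),("tube b","top",T(705,262),.065),("board a","top",T(75,38),.01),("board b","top",T(718,135),.01)]:
    print(l,n,bp(n,p,z))
E
```

```text
plate nearR scene [ 0.5057 -0.0795  0.115 ]
plate far scene [ 0.6405 -0.1038  0.115 ]
plate nearR top [ 0.4975 -0.0742  0.115 ]
plate far top [ 0.6344 -0.0992  0.115 ]
ptr scene [ 0.6654 -0.1092  0.045 ]
ptr top [ 0.6589 -0.1065  0.045 ]
mark scene [ 0.6726 -0.0434  0.045 ]
mark top [ 0.6704 -0.043   0.045 ]
markouter top [ 0.699  -0.0468  0.045 ]
cam scene [ 0.5619 -0.1116  0.105 ]
cam top [ 0.5552 -0.1091  0.105 ]
rail a top [0.687  0.0535 0.03  ]
rail b top [ 0.6577 -0.1353  0.03  ]
tube a top [ 0.5831 -0.1528  0.065 ]
tube b top [ 0.5448 -0.3667  0.065 ]
board a top [0.7144 0.0557 0.01  ]
board b top [ 0.6424 -0.3924  0.01  ]
```

Pictures viewed so far: 4. In the scene crop the plate's top edge runs from (220,17) to (292,185), the pointer tip is at (308,333) and the red clip at (438,297). In the top crop the clip's inner end is at (219,88) and the pointer at (312,104). The leg axis has a yaw of about 10° from +Y, and the draw is about 65 mm.

```bash
cat >> h.py <<'E'
from scipy.spatial.transform import Rotation as Ro
YAW=np.radians(9.8); EX=np.array([np.sin(YAW),np.cos(YAW),0]); EY=np.array([-np.cos(YAW),np.sin(YAW),0])
FOOT=np.array([.5695,-.0892,.115])
def togo(p):
    o=get_obs(); R=Ro.from_rotvec(o["tool_rot"]); best=None
    for s in(1,-1):
        y=s*EX; z=np.array([0,0,-1.]); G=Ro.from_matrix(np.c_[np.cross(y,z),y,z])
        r=(R.inv()*G).as_rotvec()
        if best is None or np.linalg.norm(r)<np.linalg.norm(best): best=r
    print("shift cm",R.inv().apply(np.array(p)-o["tool_pos"])*100,"turn",best)
    print("q",o["q"],"F",o["contact_force"],"open",o["opening"],"t",o["t"],"pos",o["tool_pos"])
    print("tool EX,EY in tool axes",R.inv().apply(EX),R.inv().apply(EY))
np.set_printoptions(precision=4,suppress=True)
E
python3 - <<'E'
from h import *
p=FOOT-.04*EY; p[2]=.2; togo(p)
E
```

```text
shift cm [ 57.0256 -39.048   -0.0959] turn [-0.0019  0.0001  0.4038]
q [-1.457   0.0533  1.6142  0.      1.476  -0.119 ] F [ 0.3049  1.0617 -1.4262] open 0.08556884092109086 t 0.1 pos [ 0.1441 -0.6075  0.1981]
tool EX,EY in tool axes [ 0.3929 -0.9196  0.0019] [-0.9196 -0.3929  0.0005]
```

```bash
python3 -m jog '[[4,-2.7,0,0,0,0.05,105],[7,-4.8,0,0,0,0.1,105],[10,-6.8,0,0,0,0.15,105],[13,-8.9,0,0,0,0.2,105],[16,-11,0,0,0,0.25,105],[19,-13,0,0,0,0.3,105],[22,-15.1,0,0,0,0.35,105],[25,-17.1,0,0,0,0.4,105]]' 20; python3 -c "
from h import *
p=FOOT-.04*EY; p[2]=.2; togo(p)"
```

```text
t: 0.77
tool_pos: [0.3486, -0.3816, 0.1981]
tool_rot: [-3.128, 0.266, 0.001]
contact_force: [0.5, -0.3, 1.0]
opening: 0.0506
shift cm [ 20.8263 -32.5528  -0.1376] turn [-0.0023  0.0009  0.0011]
q [-0.9752 -0.2072  1.8606  0.0009  1.4904  0.7654] F [ 0.4625 -0.2723  1.0479] open 0.05055688211395753 t 0.7667 pos [ 0.3486 -0.3816  0.1981]
tool EX,EY in tool axes [ 0.0011 -1.      0.0023] [-1.     -0.0011  0.0009]
```

```bash
python3 -m jog '[[2.1,-3.3,0,0,0,0,105],[4.2,-6.6,0,0,0,0,105],[6.3,-9.9,0,0,0,0,105],[8.4,-13.2,0,0,0,0,105],[10.5,-16.5,0,0,0,0,105],[12.6,-19.7,0,0,0,0,105],[14.7,-23,0,0,0,0,105],[16.8,-26.3,0,0,0,0,105]]'; python3 -m jog '[[2,-3.1,0,0,0,0,105],[4,-6.2,0,0,0,0,105],[4,-6.2,0,0,0,0,105],[4,-6.2,0,0,0,0,105]]'; python3 -c "
from h import *
p=FOOT-.04*EY; p[2]=.2; togo(p)
for n in('scene','top'): cv2.imwrite(f'pics/{n}1.png',get_image(n)[:,:,::-1])
a=cv2.imread('pics/scene1.png')[165:295,175:310]; b=cv2.imread('pics/top1.png')[132:202,225:350]
cv2.imwrite('pics/c3.png',np.hstack([cv2.resize(a,(405,390),interpolation=2),cv2.resize(b,(390,390*70//125),interpolation=2).copy() if 0 else cv2.copyMakeBorder(cv2.resize(b,None,fx=3,fy=3,interpolation=2),0,180,0,0,0)]))
"
```

```text
t: 1.43
tool_pos: [0.5594, -0.149, 0.1981]
tool_rot: [-3.128, 0.266, 0.002]
contact_force: [-0.4, -0.7, -0.2]
opening: 0.05
t: 1.77
tool_pos: [0.6097, -0.0929, 0.1971]
tool_rot: [-3.128, 0.261, 0.005]
contact_force: [-0.6, -1.0, -0.4]
opening: 0.0501
shift cm [-0.0257  0.3176 -0.2864] turn [-0.0023  0.0032  0.0045]
q [-0.2728  0.037   1.6327  0.0019  1.4753  1.4644] F [-0.569  -0.9846 -0.3981] open 0.05005987583837176 t 1.7667 pos [ 0.6097 -0.0929  0.1971]
tool EX,EY in tool axes [ 0.0045 -1.      0.0023] [-1.     -0.0045  0.0032]
```

View pics/c3.png

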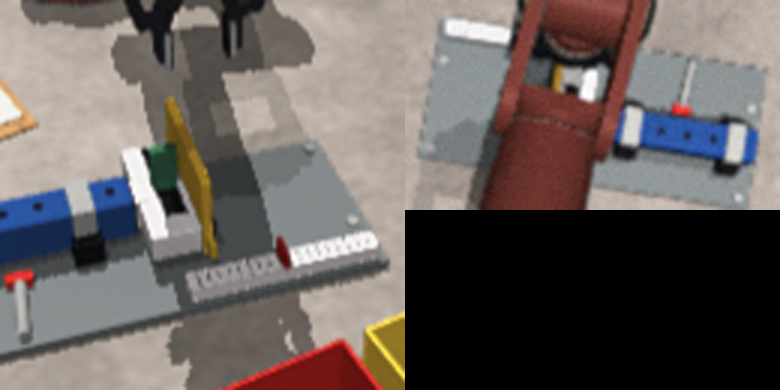

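The gripper (tips near (165,60) and (232,50) in the left half) hangs above the plate as expected. The top view is occluded by the arm, so from here I'll use the scene camera. Picture count: 5. Next is the descent.

```bash
python3 -m jog '[[0,0.3,2,0,0,0,105],[0,0.3,4.5,0,0,0,105],[0,0.3,7,0,0,0,105],[0,0.3,9,0,0,0,105],[0,0.3,10.2,0,0,0,105],[0,0.3,11.2,0,0,0,105],[0,0.3,11.2,0,0,0,105],[0,0.3,11.2,0,0,0,105]]'; python3 -c "
from h import *
p=FOOT-.04*EY; p[2]=.085; togo(p)
cv2.imwrite('pics/c4.png',cv2.resize(get_image('scene')[165:295,175:310,::-1],None,fx=4,fy=4,interpolation=2))"
```

```text
t: 2.53
tool_pos: [0.608, -0.098, 0.0859]
tool_rot: [-3.128, 0.267, 0.004]
contact_force: [-0.1, 0.8, 0.4]
opening: 0.0505
shift cm [ 0.0542 -0.2114  0.0925] turn [-0.002   0.0024  0.0006]
q [-0.2814  0.1267  1.7296  0.0018  1.288   1.4593] F [-0.0599  0.7516  0.3691] open 0.050458186160117734 t 2.5333 pos [ 0.608  -0.098   0.0859]
tool EX,EY in tool axes [ 0.0006 -1.      0.002 ] [-1.     -0.0006  0.0024]
```

View pics/c4.png

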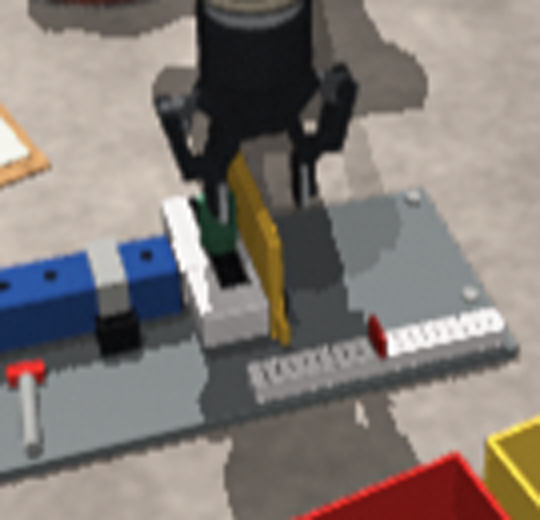

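The fingers straddle the plate, with tips at (222,205) and (305,190) and the plate edge between them. The finger stands on the near side of the lever and does not touch it. Picture count: 6. Now close.

```bash
python3 -m jog '[[0,0,0,0,0,0,255],[0,0,0,0,0,0,255],[0,0,0,0,0,0,255],[0,0,0,0,0,0,255],[0,0,0,0,0,0,255],[0,0,0,0,0,0,255],[0,0,0,0,0,0,255],[0,0,0,0,0,0,255]]' 25; python3 -c "
from h import *
p=FOOT-.04*EY; p[2]=.085; togo(p)"
```

```text
t: 3.25
tool_pos: [0.6087, -0.098, 0.0867]
tool_rot: [-3.128, 0.267, 0.001]
contact_force: [-0.5, -0.1, 0.9]
opening: -0.0003
shift cm [-0.0076 -0.1959  0.1739] turn [-0.0018  0.001   0.001 ]
q [-0.2811  0.1262  1.7286  0.0017  1.2879  1.4593] F [-0.4684 -0.108   0.9376] open -0.00028148847842034483 t 3.25 pos [ 0.6087 -0.098   0.0867]
tool EX,EY in tool axes [ 0.001  -1.      0.0018] [-1.    -0.001  0.001]
```

The opening reads zero, so the fingers missed the plate. I'll take another look.

```bash
python3 -c "
from h import *
im=get_image('scene'); uv=proj('scene',[get_obs()['tool_pos']]); print(uv)
cv2.imwrite('pics/c5.png',cv2.resize(im[185:265,195:295,::-1],None,fx=7,fy=7,interpolation=2))"
```

```text
[[240.4768 225.8474]]
```

View pics/c5.png

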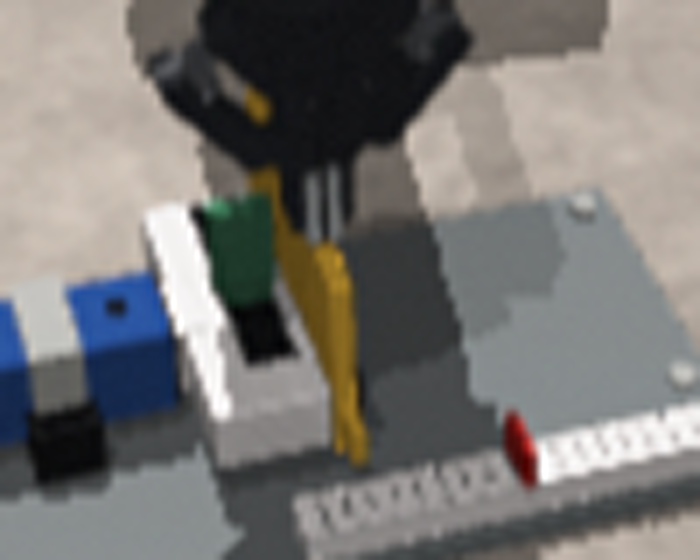

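```bash
python3 -c "
from h import *
p=np.array([.608,-.098,.0859])
for s in(-1,1):
  for h in(.025,.032,.039):
    for dz in(-.008,.0,.01,.03): print(s,h,dz,(proj('scene',[p+s*h*EX+[0,0,dz]])[0]-[175,165])*4)
for n,z in(('top',.115),):
  for a in(-.07,0,.07): print(proj('scene',[FOOT+a*EY])[0],proj('top',[FOOT+a*EY])[0])
"
```

```text
-1 0.025 -0.008 [228.3225 259.2303]
-1 0.025 0.0 [227.8699 250.7968]
-1 0.025 0.01 [227.2982 240.1512]
-1 0.025 0.03 [226.1347 218.5066]
-1 0.032 -0.008 [218.8719 261.2251]
-1 0.032 0.0 [218.3771 252.7858]
-1 0.032 0.01 [217.7523 242.1327]
-1 0.032 0.03 [216.4806 220.4724]
-1 0.039 -0.008 [209.3886 263.2271]
-1 0.039 0.0 [208.8515 254.782 ]
-1 0.039 0.01 [208.1731 244.1215]
-1 0.039 0.03 [206.7925 222.4454]
1 0.025 -0.008 [294.8992 245.1889]
1 0.025 0.0 [294.7392 236.7965]
1 0.025 0.01 [294.5371 226.2038]
1 0.025 0.03 [294.1259 204.6708]
1 0.032 -0.008 [304.093  243.2515]
1 0.032 0.0 [303.9728 234.8647]
1 0.032 0.01 [303.8211 224.2794]
1 0.032 0.03 [303.5124 202.7619]
1 0.039 -0.008 [313.2562 241.3208]
1 0.039 0.0 [313.1757 232.9398]
1 0.039 0.01 [313.074  222.3618]
1 0.039 0.03 [312.8672 200.8597]
[243.7869 224.6959] [276.7292 150.233 ]
[237.175  209.7762] [273.9716 167.5995]
[231.2127 196.3292] [271.1896 185.1367]
```

The visible tips lie about 8 px (about 30 mm) higher than the reported TCP projects. The fingers shut just above the plate's top edge with no contact. So I'll reopen, go down 2 cm while watching the force, and look again. Picture count: 7.

```bash
python3 -m jog '[[0,0,0,0,0,0,105],[0,0,0,0,0,0,105],[0,0,0,0,0,0,105],[0,0,0,0,0,0,105],[0,0,0.5,0,0,0,105],[0,0,1,0,0,0,105],[0,0,1.5,0,0,0,105],[0,0,2,0,0,0,105]]';python3 -m jog '[[0,0,0,0,0,0,105],[0,0,0,0,0,0,105]]'; python3 -c "
from h import *
im=get_image('scene'); p=get_obs()['tool_pos']
for s in(-.03,.03): print((proj('scene',[p+s*EX+[0,0,-.008]])[0]-[195,185])*7)
cv2.imwrite('pics/c6.png',cv2.resize(im[185:265,195:295,::-1],None,fx=7,fy=7,interpolation=2))"
```

```text
t: 3.97
tool_pos: [0.6083, -0.0978, 0.0658]
tool_rot: [-3.128, 0.267, 0.002]
contact_force: [-0.1, 0.7, -0.1]
opening: 0.0504
t: 4.13
tool_pos: [0.6076, -0.0977, 0.0647]
tool_rot: [-3.128, 0.267, 0.005]
contact_force: [0.4, -0.9, -0.2]
opening: 0.0501
[250.4719 353.4875]
[388.7119 323.7927]
```

View pics/c6.png

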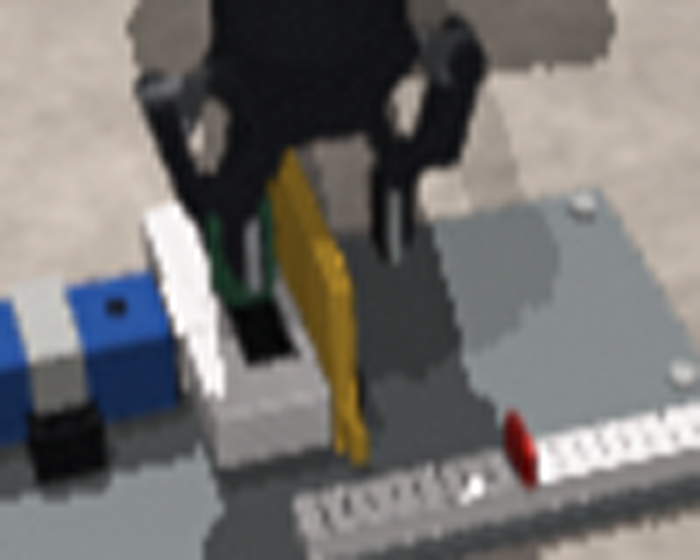

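The tips are at (255,295) and (392,262), now well below the plate's top edge and just above the deck. The same ~30 mm reading offset is still there. Picture count: 8. Close.

```bash
python3 -m jog '[[0,0,0,0,0,0,255],[0,0,0,0,0,0,255],[0,0,0,0,0,0,255],[0,0,0,0,0,0,255],[0,0,0,0,0,0,255],[0,0,0,0,0,0,255],[0,0,0,0,0,0,255],[0,0,0,0,0,0,255]]' 25; python3 -c "
from h import *
togo(FOOT-.04*EY)"
```

```text
t: 4.85
tool_pos: [0.6084, -0.097, 0.0657]
tool_rot: [-3.127, 0.266, 0.003]
contact_force: [0.4, 5.1, 2.4]
opening: 0.0091
shift cm [ 0.0233 -0.1238 -4.9263] turn [-0.0033  0.002   0.0011]
q [-0.2804  0.1489  1.7414  0.0032  1.2536  1.4593] F [0.361  5.0623 2.3586] open 0.009130027591420623 t 4.85 pos [ 0.6084 -0.097   0.0657]
tool EX,EY in tool axes [ 0.0011 -1.      0.0033] [-1.     -0.0011  0.002 ]
```

The plate is gripped, with the opening at 9 mm. I'll draw it out 6 cm.

```bash
python3 -m jog '[[0,-0.8,0,0,0,0,255],[0,-1.8,0,0,0,0,255],[0,-2.8,0,0,0,0,255],[0,-3.8,0,0,0,0,255],[0,-4.8,0,0,0,0,255],[0,-5.5,0,0,0,0,255],[0,-6,0,0,0,0,255],[0,-6,0,0,0,0,255]]'; python3 -m jog '[[0,0,0,0,0,0,255],[0,0,0,0,0,0,255]]';python3 -c "
from h import *
togo(FOOT-.04*EY)
im=get_image('scene');cv2.imwrite('pics/c7.png',cv2.resize(im[215:275,235:315,::-1],None,fx=10,fy=10,interpolation=2))"
```

```text
t: 5.52
tool_pos: [0.6182, -0.04, 0.0657]
tool_rot: [3.128, -0.266, -0.004]
contact_force: [-1.1, -6.9, 1.1]
opening: 0.0094
t: 5.68
tool_pos: [0.6177, -0.0428, 0.0657]
tool_rot: [3.122, -0.265, -0.005]
contact_force: [-1.5, -6.6, 1.7]
opening: 0.0093
shift cm [ 0.0214  5.4312 -4.8849] turn [0.0082 0.0026 0.0014]
q [-0.1852  0.1568  1.7327 -0.0086  1.2546  1.558 ] F [-1.5497 -6.6312  1.737 ] open 0.009276301155247978 t 5.6833 pos [ 0.6177 -0.0428  0.0657]
tool EX,EY in tool axes [ 0.0014 -1.     -0.0082] [-1.     -0.0014  0.0026]
```

View pics/c7.png

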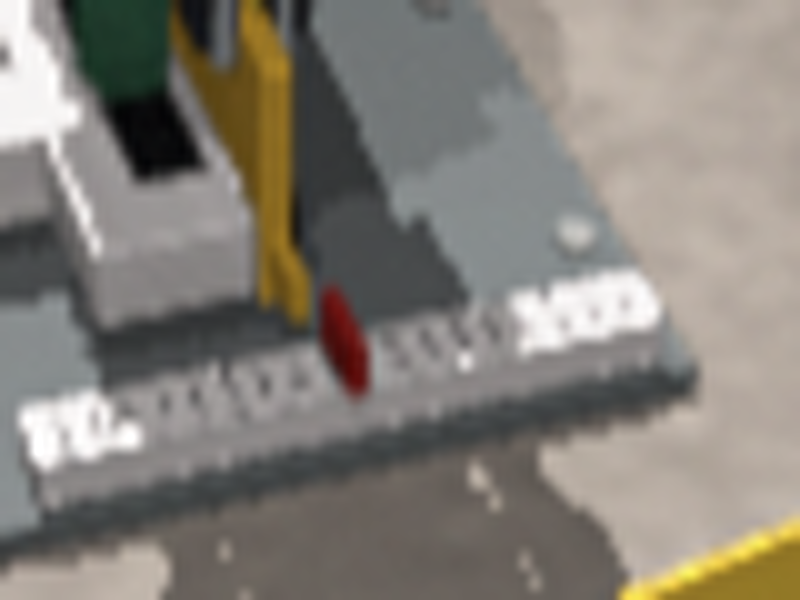

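The pointer tip is at about (299,305) and the clip's inner end at about (329,315), so roughly 7–8 mm remain. The arm sags about 3 mm under the spring, so I'll command 1.1 cm. Picture count: 9.

```bash
python3 -m jog '[[0,-0.5,0,0,0,0,255],[0,-1.1,0,0,0,0,255],[0,-1.1,0,0,0,0,255],[0,-1.1,0,0,0,0,255],[0,-1.1,0,0,0,0,255]]';python3 -c "
from h import *
togo(FOOT-.04*EY)
im=get_image('scene')[225:265,255:285,::-1]; tp=get_image('top')[125:170,230:295,::-1]
print(get_obs()['tool_pos'])
cv2.imwrite('pics/c8.png',np.hstack([cv2.resize(im,(390,520),interpolation=2),cv2.copyMakeBorder(cv2.resize(tp,(390,270),interpolation=2),0,250,0,0,0)]))"
```

```text
t: 6.15
tool_pos: [0.6191, -0.0346, 0.0658]
tool_rot: [3.117, -0.266, -0.006]
contact_force: [-2.7, -5.0, 2.4]
opening: 0.0095
shift cm [ 0.0208  6.2856 -4.8409] turn [0.0132 0.0029 0.001 ]
q [-0.1691  0.1594  1.7297 -0.0139  1.2554  1.5761] F [-2.707  -5.0387  2.4449] open 0.009493993294056391 t 6.15 pos [ 0.6191 -0.0346  0.0658]
tool EX,EY in tool axes [ 0.001  -0.9999 -0.0132] [-1.     -0.001   0.0029]
[ 0.6191 -0.0347  0.0657]
```

View pics/c8.png

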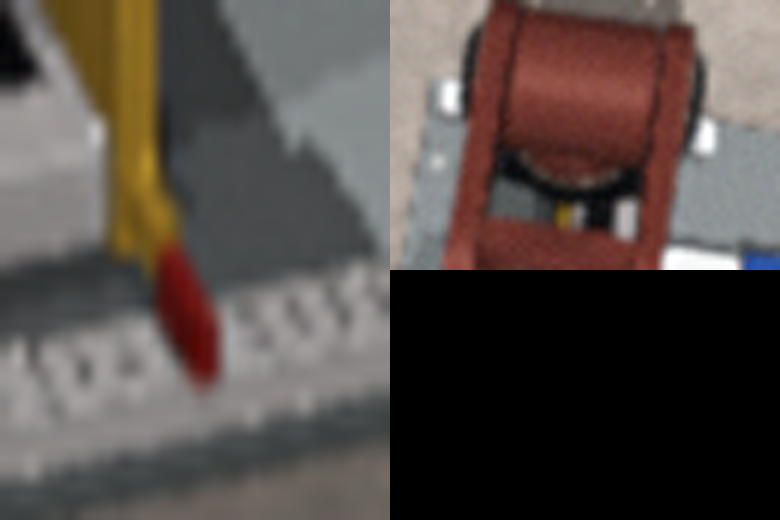

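The pointer and clip form one continuous line, with the pointer ending at (172,245) and the clip running on from (165,250) to (210,380). They look aligned within about 2 mm; the top view is occluded. Picture count: 10. I'll hold briefly, then slide along +y (tool −x) in stages.

```bash
python3 -m jog '[[0,-0.27,0,0,0,0,255],[0,-0.27,0,0,0,0,255],[0,-0.27,0,0,0,0,255],[0,-0.27,0,0,0,0,255],[-0.4,-0.27,0,0,0,0,255],[-0.8,-0.27,0,0,0,0,255],[-1.2,-0.27,0,0,0,0,255],[-1.6,-0.27,0,0,0,0,255]]' 20; python3 -c "
from h import *
togo([.6191,-.0346,.0657])"
```

```text
t: 6.92
tool_pos: [0.6121, -0.034, 0.0677]
tool_rot: [3.11, -0.267, 0.028]
contact_force: [25.3, -11.3, -10.3]
opening: 0.0094
shift cm [ 0.6968 -0.0638  0.2168] turn [ 0.0184 -0.0199 -0.    ]
q [-0.1674  0.1264  1.7629 -0.0196  1.2325  1.5808] F [ 25.284  -11.3403 -10.3365] open 0.009357285562679733 t 6.9167 pos [ 0.6121 -0.034   0.0677]
tool EX,EY in tool axes [ 0.0002 -0.9998 -0.0184] [-0.9998  0.0002 -0.0199]
```

Full-grip friction is high (25 N and still sticking). I'll ease the jaws to about 12 mm, so the inner finger hooks the plate against the spring, and slide that way.

```bash
python3 -m jog '[[0,-0.35,0,0,0,0,218],[0,-0.4,0,0,0,0,218],[-0.4,-0.4,0,0,0,0,218],[-0.8,-0.4,0,0,0,0,218],[-1.2,-0.4,0,0,0,0,218],[-1.2,-0.4,0,0,0,0,218]]'; python3 -c "
from h import *
togo([.6191,-.0346,.0657])"
```

```text
t: 7.42
tool_pos: [0.6024, -0.0315, 0.0685]
tool_rot: [3.103, -0.266, 0.036]
contact_force: [2.2, -8.5, 0.5]
opening: 0.0122
shift cm [1.6929 0.0111 0.3266] turn [ 0.0247 -0.0253 -0.0003]
q [-0.1626  0.1004  1.7899 -0.0265  1.2264  1.5881] F [ 2.1771 -8.4633  0.4985] open 0.012170084166723443 t 7.4167 pos [ 0.6024 -0.0315  0.0685]
tool EX,EY in tool axes [ 0.     -0.9997 -0.0247] [-0.9997  0.0006 -0.0253]
```

```bash
python3 -m jog '[[-0.4,-0.4,0.1,0.01,-0.01,0,218],[-0.8,-0.4,0.2,0.025,-0.025,0,218],[-1.2,-0.4,0.2,0.025,-0.025,0,218],[-1.6,-0.4,0.2,0.025,-0.025,0,218],[-2.0,-0.4,0.2,0.025,-0.025,0,218],[-2.4,-0.4,0.2,0.025,-0.025,0,218],[-2.4,-0.4,0.2,0.025,-0.025,0,218]]'; python3 -c "
from h import *
togo([.6191,-.0346,.0657])"
```

```text
t: 8.0
tool_pos: [0.5827, -0.0275, 0.0679]
tool_rot: [3.123, -0.268, 0.015]
contact_force: [6.5, -8.7, 0.1]
opening: 0.0123
shift cm [3.7023 0.0819 0.2555] turn [ 0.0062 -0.0104 -0.0004]
q [-0.1713  0.0647  1.8287 -0.0065  1.2377  1.573 ] F [ 6.5127 -8.7443  0.101 ] open 0.01233715538672554 t 8.0 pos [ 0.5827 -0.0275  0.0679]
tool EX,EY in tool axes [-0.0004 -1.     -0.0062] [-0.9999  0.0004 -0.0104]
```

The force along x has risen to 6.5 N, so the finger is on the lever. I'll keep sliding.

```bash
python3 -m jog '[[-0.6,-0.3,0.1,0,-0.01,0,218],[-1.0,-0.3,0.1,0.006,-0.01,0,218],[-1.4,-0.3,0.1,0.006,-0.01,0,218],[-1.8,-0.3,0.1,0.006,-0.01,0,218],[-2.2,-0.3,0.1,0.006,-0.01,0,218],[-2.6,-0.3,0.1,0.006,-0.01,0,218],[-2.6,-0.3,0.1,0.006,-0.01,0,218]]'; python3 -c "
from h import *
togo([.6191,-.0346,.0657])"; python3 -m jog '[[-0.4,-0.3,0.1,0.006,-0.01,0,218],[-0.8,-0.3,0.1,0.006,-0.01,0,218],[-1.1,-0.3,0.1,0.006,-0.01,0,218],[-1.1,-0.3,0.1,0.006,-0.01,0,218]]'; python3 -c "
from h import *
togo([.6191,-.0346,.0657])"
```

```text
t: 8.58
tool_pos: [0.5605, -0.0237, 0.0682]
tool_rot: [3.123, -0.268, 0.014]
contact_force: [5.6, -8.1, -0.7]
opening: 0.0124
shift cm [5.9544 0.0702 0.3031] turn [ 0.0064 -0.0096 -0.0005]
q [-0.1714  0.0131  1.8814 -0.0068  1.2375  1.5731] F [ 5.5644 -8.1268 -0.7281] open 0.01242981327887716 t 8.5833 pos [ 0.5605 -0.0237  0.0682]
tool EX,EY in tool axes [-0.0005 -1.     -0.0064] [-1.      0.0005 -0.0096]
t: 8.92
tool_pos: [0.5536, -0.0226, 0.0685]
tool_rot: [3.123, -0.268, 0.015]
contact_force: [8.0, -8.8, -3.9]
opening: 0.0121
shift cm [6.6591 0.0659 0.3424] turn [ 0.0066 -0.0099 -0.0005]
q [-0.1713 -0.004   1.898  -0.007   1.2377  1.5732] F [ 8.0286 -8.7673 -3.8586] open 0.012082252845871779 t 8.9167 pos [ 0.5536 -0.0226  0.0685]
tool EX,EY in tool axes [-0.0004 -1.     -0.0066] [-1.      0.0005 -0.0099]
```

```bash
python3 -m jog '[[-0.5,-0.3,0.1,0.006,-0.01,0,218],[-0.9,-0.3,0.1,0.006,-0.01,0,218],[-1.2,-0.3,0.1,0.006,-0.01,0,218],[-1.2,-0.3,0.1,0.006,-0.01,0,218],[-1.2,-0.3,0.1,0.006,-0.01,0,218]]'; python3 -c "
from h import *
togo([.6191,-.0346,.0657])
im=get_image('scene')[195:265,215:290,::-1]
cv2.imwrite('pics/c9.png',cv2.resize(im,None,fx=8,fy=8,interpolation=2))"
```

```text
t: 9.33
tool_pos: [0.5481, -0.0216, 0.0697]
tool_rot: [3.122, -0.27, 0.024]
contact_force: [14.3, -9.3, -4.4]
opening: 0.0127
shift cm [7.2156 0.062  0.5173] turn [ 0.0062 -0.0157 -0.0014]
q [-0.1715 -0.0231  1.9146 -0.0065  1.2344  1.5738] F [14.317  -9.3029 -4.4375] open 0.012725602157736908 t 9.3333 pos [ 0.5481 -0.0216  0.0697]
tool EX,EY in tool axes [-0.0013 -1.     -0.0062] [-0.9999  0.0014 -0.0157]
```

View pics/c9.png

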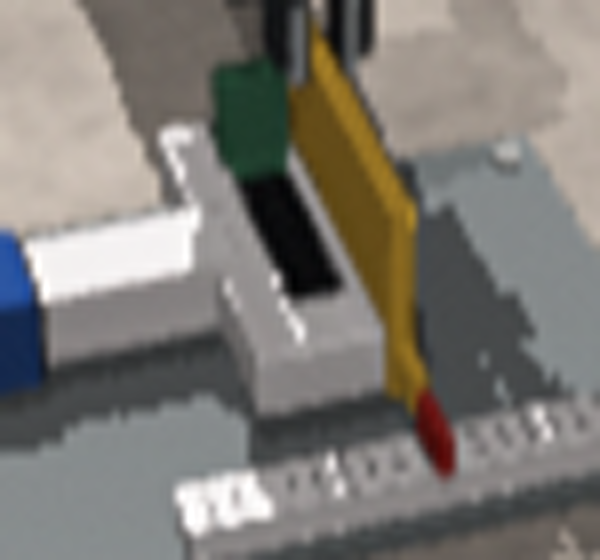

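The lever is at the far end of its slot, at (250,120), with the finger against it. The pointer and clip are still in line, the pointer perhaps 1 mm short. Picture count: 11. I'll push slightly more to confirm the stop and trim 1 mm outward.

```bash
python3 -m jog '[[-0.6,-0.35,0,0.006,-0.015,0,218],[-1.1,-0.4,0.1,0.006,-0.015,0,218],[-1.3,-0.4,0.1,0.006,-0.015,0,218],[-1.3,-0.4,0.1,0.006,-0.015,0,218],[-1.3,-0.4,0.1,0.006,-0.015,0,218]]'; python3 -c "
from h import *
togo([.6191,-.0346,.0657])"
```

```text
t: 9.8
tool_pos: [0.5431, -0.0198, 0.0702]
tool_rot: [3.122, -0.271, 0.031]
contact_force: [22.1, -10.5, -13.0]
opening: 0.0122
shift cm [7.7285 0.1483 0.6086] turn [ 0.0058 -0.0206 -0.002 ]
q [-0.17   -0.0392  1.9296 -0.0062  1.2307  1.5758] F [ 22.1014 -10.486  -12.9709] open 0.012178522397648545 t 9.8 pos [ 0.5431 -0.0198  0.0702]
tool EX,EY in tool axes [-0.0019 -1.     -0.0058] [-0.9998  0.0021 -0.0205]
```

The force rises elastically from 8 to 14 to 22 N, which suggests the lever is on its stop. I'll check numerically whether the lever moved between the two pictures.

```bash
python3 -c "
from h import *
new=get_image('scene')[195:265,215:290]; old=cv2.resize(cv2.imread('pics/c9.png'),(75,70),interpolation=cv2.INTER_AREA)[:,:,::-1]
for im in(old,new):
  h=cv2.cvtColor(np.ascontiguousarray(im),cv2.COLOR_RGB2HSV)
  for lo,hi in(((60,80,30),(95,255,160)),((0,150,70),(8,255,255)),((15,120,60),(30,255,255))):
    v,u=np.where(cv2.inRange(h,lo,hi)); print(len(u),u.mean()+215,v.mean()+195,u.min()+215,u.max()+215,v.min()+195,v.max()+195)
c=FOOT+.063*EX-.024*EX; c[2]=.105
for y in(.04,.0425,.045,.05): print(y,proj('scene',[c+y*EY, c+y*EY-[0,0,.044]]))
cv2.imwrite('pics/c10.png',cv2.resize(new[:,:,::-1],None,fx=8,fy=8,interpolation=2))
togo([.6191,-.0346,.0657])"
```

```text
115 246.10434782608695 209.41739130434783 242 250 202 217
22 268.72727272727275 248.3181818181818 267 270 244 253
330 259.91515151515154 220.43939393939394 251 268 198 246
120 246.09166666666667 208.525 242 250 201 216
29 268.9310344827586 248.48275862068965 267 271 244 253
332 259.7048192771084 218.9277108433735 251 268 196 245
0.04 [[246.189  202.1784]
 [246.4502 213.4266]]
0.0425 [[245.9589 201.709 ]
 [246.2248 212.9481]]
0.045 [[245.7297 201.2412]
 [246.0002 212.4711]]
0.05 [[245.2737 200.3105]
 [245.5534 211.5222]]
shift cm [7.7319 0.1486 0.6063] turn [ 0.0057 -0.0204 -0.002 ]
q [-0.17   -0.0391  1.9295 -0.0061  1.2309  1.5758] F [ 21.3433 -10.1444 -12.7675] open 0.01226305220847072 t 9.85 pos [ 0.5431 -0.0198  0.0702]
tool EX,EY in tool axes [-0.002  -1.     -0.0058] [-0.9998  0.0021 -0.0204]
```

View pics/c10.png

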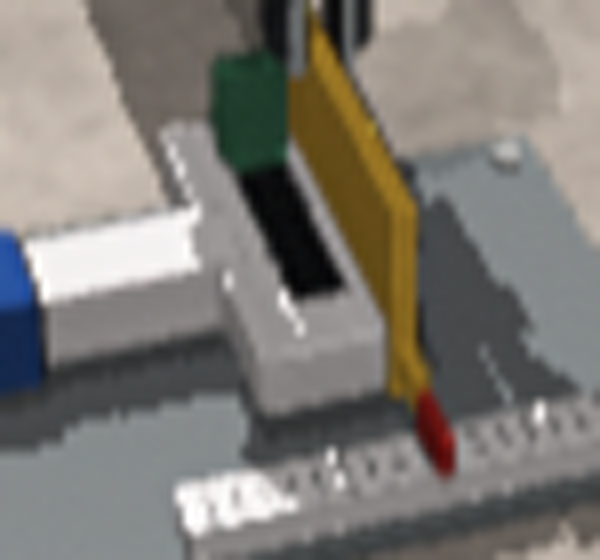

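Compared with the last picture, the lever centroid moved up about 0.9 px (about 4 mm), so the lever may not have been on its stop yet. Pointer and clip remain in line. Picture count: 12, so the rest of the checks are numeric. I'll push further and track the lever's centroid.

```bash
cat > g.py <<'E'
from h import *
def cen(im):
  h=cv2.cvtColor(np.ascontiguousarray(im),cv2.COLOR_RGB2HSV); r=[]
  for lo,hi in(((60,80,30),(95,255,160)),((0,150,70),(8,255,255))):
    m=cv2.inRange(h,lo,hi); m[:195]=0;m[265:]=0;m[:,:215]=0;m[:,290:]=0
    v,u=np.where(m); r.append((len(u),u.mean(),v.mean(),v.min(),v.max()))
  return r
E
python3 -m jog '[[-0.8,-0.35,0,0.006,-0.02,0,218],[-1.4,-0.35,0.1,0.006,-0.02,0,218],[-1.7,-0.35,0.1,0.006,-0.02,0,218],[-1.7,-0.35,0.1,0.006,-0.02,0,218],[-1.7,-0.35,0.1,0.006,-0.02,0,218]]'; python3 -c "
from g import *
print(cen(cv2.imread('pics/scene0.png')[:,:,::-1])); print(cen(get_image('scene')))
# predicted lever-centre pixel: start lever seen at scene0, moved 63.5 EX and s EY
c0=np.array(bp('scene',cen(cv2.imread('pics/scene0.png')[:,:,::-1])[0][1:3],.083))
print(c0,(c0-FOOT)@EX,(c0-FOOT)@EY)
for s in(.034,.037,.04,.043,.046): print(s,proj('scene',[c0+.063*EX+s*EY]))
togo([.6191,-.0346,.0657])"
```

```text
t: 10.27
tool_pos: [0.5356, -0.0181, 0.0714]
tool_rot: [3.122, -0.271, 0.037]
contact_force: [24.3, -11.4, -11.8]
opening: 0.0121
[(128, np.float64(229.140625), np.float64(220.15625), np.int64(213), np.int64(228)), (18, np.float64(268.94444444444446), np.float64(247.94444444444446), np.int64(244), np.int64(253))]
[(119, np.float64(246.1764705882353), np.float64(208.2941176470588), np.int64(201), np.int64(216)), (25, np.float64(269.04), np.float64(248.48), np.int64(244), np.int64(253))]
[ 0.566  -0.1149  0.083 ] -0.02590831419080549 -0.0009517365543865852
0.034 [[246.3625 209.3107]]
0.037 [[246.0878 208.7358]]
0.04 [[245.8144 208.1634]]
0.043 [[245.542  207.5933]]
0.046 [[245.2708 207.0257]]
shift cm [8.4891 0.1875 0.7726] turn [ 0.0056 -0.024  -0.0019]
q [-0.1693 -0.0616  1.9489 -0.006   1.2303  1.5763] F [ 25.0104 -12.0729 -13.361 ] open 0.012390560805264798 t 10.3167 pos [ 0.5356 -0.0181  0.0714]
tool EX,EY in tool axes [-0.0018 -1.     -0.0056] [-0.9997  0.0019 -0.024 ]
```

```bash
python3 -c "
from g import *
new=get_image('scene'); cv2.imwrite('pics/n11.png',new[:,:,::-1]); print(cen(new))
new=new[195:265,215:290]
o=[cv2.resize(cv2.imread('pics/'+f),(75,70),interpolation=cv2.INTER_AREA)[:,:,::-1] for f in('c9.png','c10.png')]
for im in o+[new]:
  print(im[0:14,34:49].astype(int).mean(2).astype(int))
print(get_obs()['wrist_torque'],get_obs()['contact_force'])
"
```

```text
[(119, np.float64(246.1764705882353), np.float64(208.2941176470588), np.int64(201), np.int64(216)), (26, np.float64(269.03846153846155), np.float64(248.34615384615384), np.int64(244), np.int64(253))]
[[ 20  23  38  54  76 144 103  28  23  75  85  34  75 173 183]
 [ 19  25  59  81  69 108  93  29  24  75  78  32  74 172 184]
 [ 18  27  68  94  65  90  86  28  23  76  75  31  74 173 184]
 [ 19  26  70  96  64  78  70  23  24  77  76  32  73 171 182]
 [ 19  28  70  97  64  72  55  18  24  75  76  32  72 160 170]
 [ 17  29  72  96  65  85  76  25  24  74  75  37  81 152 159]
 [ 18  25  66  95  67  97  97  46  29  73  78  60 107 155 159]
 [ 21  25  62  94  66  96 103  79  44  76 101 117 138 155 156]
 [ 30  34  68  95  63  88 105  97  59  79 120 152 157 156 154]
 [ 38  45  79  95  60  74 102 101  82  78 109 156 161 157 155]
 [ 41  47  76  78  60  68  92 103  98  85  91 148 161 160 156]
 [ 43  45  62  61  63  67  79 100 102  93  83 122 155 157 154]
 [ 43  43  53  61  63  66  71  91 101  98  85  91 143 153 151]
 [ 43  43  47  60  64  66  67  78  99 101  94  82 117 147 150]]
[[ 17  28  76 100
[... 1103 characters left out ...]
5 152 155 151]
 [ 22  55 100  68  99 101  78  32  76 104 116 138 154 154 151]
 [ 29  61 102  66  96 103  99  50  75 117 153 157 157 157 155]
 [ 36  63 100  64  82 100 100  82  82 135 158 160 159 159 158]
 [ 47  55  82  62  67  90 102 101  86 119 155 157 157 157 156]
 [ 48  49  62  63  67  76  99 102  91  85 151 158 156 154 154]
 [ 43  47  61  62  66  68  91 101  99  82 123 157 159 157 155]
 [ 44  47  62  64  66  66  76 102  99  89  90 153 159 159 156]
 [ 43  47  64  69  66  67  66  92 100  99 108 124 155 155 155]
 [ 43  46  62  67  67  67  66  76 101 102 112  89 147 152 150]
 [ 44  46  55  65  66  66  66  67  94 102  99  88 117 147 149]]
[-1.6515 -4.0286  0.3143] [ 23.7817 -12.2977 -11.3678]
```

```bash
python3 -c "
from g import *
for l,uv in(('c9',(252,204.8)),('c10',(251.8,204)),('new',(251.1,202))):
  for z in(.08,.086,.092):
    d=bp('scene',uv,z)-FOOT; print(l,z,'x',d@EX-.063,'y',d@EY)
for l,uv in(('lever now top corner lo-right',(250.5,205)),):
  d=bp('scene',uv,.105)-FOOT; print(d@EX-.063,d@EY)
new=cv2.imread('pics/n11.png')[198:220,238:256,::-1].astype(int)
print((new[:,:,1]-new[:,:,0]))
print(get_obs()['tool_pos'])
"
```

```text
c9 0.08 x -0.0016158375991933774 y 0.053209917244564954
c9 0.086 x -0.0038610434213048467 y 0.04571966521232283
c9 0.092 x -0.006106249243416337 y 0.038229413180080704
c10 0.08 x -0.0010004415607452535 y 0.057350531008931845
c10 0.086 x -0.003250983803337916 y 0.049824373552026235
c10 0.092 x -0.005501526045930516 y 0.04229821609512062
new 0.08 x -4.9200085160988616e-05 y 0.06800596971061401
new 0.086 x -0.0023079910394378927 y 0.06038741337921005
new 0.092 x -0.004566781993714804 y 0.052768857047806095
-0.015576694912788305 0.022443350834838307
[[ -7  -8  -7  -7  -8  -8  -7  -6  -5  -3   1   0   2   2  -3 -33 -35 -15]
 [ -7  -7  -7  -7  -8  -8  -7  -6  -6  -4  -1   1   1   1  -4 -35 -36 -29]
 [ -7  -7  -7  -8  -7  -8  -7  -6  -3   2   6   5   2   2  -4 -34 -36 -35]
 [ -7  -8  -7  -7  -1   1   6  11  12  19  22  17   6   1  -3 -29 -35 -35]
 [ -7  -7  -6   0  16  22  27  32  32  32  34  29  19  -6 -13 -25 -32 -35]
 [ -7  -6  -7   8  31  34  34  33  32  31  32  33  25 -17 -23 -23 -27 -35]
 [ -6  -7  -7   8  29  34  33  30  29  27  28  31  24 -21 -22 -24 -24 -33]
 [ -6  -8  -8   4  24  
[... 428 characters left out ...]
[ -4  -5  -5   4  19  29  29  28  28  30  29  29  26 -11 -24 -24 -23 -25]
 [ -3  -4  -6  -3  16  31  30  28  28  28  28  30  26  -3 -24 -24 -24 -26]
 [ -5  -4  -6  -5  10  28  30  29  28  30  29  32  28  -1 -15 -24 -24 -24]
 [ -5  -5  -5  -5   4  19  32  33  30  29  28  30  24  -2  -9 -21 -26 -23]
 [ -6  -4  -5  -6  -2   1  26  31  25  23  18  18  13  -3  -5 -15 -23 -23]
 [ -4  -4  -3  -6  -5  -4   8  16  12   8   6   2   1  -2  -3  -7 -22 -24]
 [ -7  -6  -4  -5  -5  -4  -1   1   1  -1   0  -1   1   0  -2  -5 -16 -24]
 [ -5  -5  -3  -5  -4  -4  -3  -2   1   0   2   1   1   0  -2  -4  -9 -21]
 [ -5  -4  -5  -5  -5  -4  -5  -3   0   0  -1  -1   0  -1   0  -3  -5 -15]]
[ 0.5356 -0.0181  0.0714]
```

The numbers disagree. Between the last two pictures the fingertip advanced about 2 px (8 mm) while the lever moved only 0.2 px, and the tool had crept up about 6 mm. The fingertip may be riding over the lever's top edge. I'll back off 2 cm, go down about 2 cm with the leg still hooked, and push again lower.

```bash
python3 -m jog '[[0.7,-0.33,0,0.003,-0.01,0,218],[1.4,-0.33,0,0.006,-0.02,0,218],[2,-0.33,0,0.006,-0.024,0,218],[2,-0.33,0.7,0.006,-0.024,0,218],[2,-0.33,1.4,0.006,-0.024,0,218],[2,-0.33,2,0.006,-0.024,0,218],[2,-0.33,2,0.006,-0.024,0,218]]'; python3 -c "
from g import *
im=get_image('scene'); cv2.imwrite('pics/n12.png',im[:,:,::-1]);print(cen(im))
togo([.6191,-.0346,.0657])
im=im[195:209,249:264]
print(im.astype(int).mean(2).astype(int))"
```

```text
t: 10.95
tool_pos: [0.5607, -0.0223, 0.0659]
tool_rot: [3.122, -0.27, 0.009]
contact_force: [-29.7, -2.3, 59.8]
opening: 0.0127
[(117, np.float64(248.2051282051282), np.float64(212.88888888888889), np.int64(206), np.int64(220)), (28, np.float64(268.85714285714283), np.float64(248.42857142857142), np.int64(244), np.int64(253))]
shift cm [5.9633 0.2103 0.0606] turn [ 0.0072 -0.0068 -0.0013]
q [-0.1683  0.0183  1.8803 -0.0077  1.2363  1.5773] F [-28.3643  -3.2731  59.0054] open 0.012647041338721885 t 11.0 pos [ 0.5607 -0.0223  0.0659]
tool EX,EY in tool axes [-0.0012 -1.     -0.0072] [-1.      0.0013 -0.0068]
[[ 20  21  21  19  16  41 151 192  98  29  15  19  19  15  25]
 [ 21  21  20  22  16  41 150 192  75  15  14  21  19  19  55]
 [ 22  22  20  22  17  36 130 186  72  12  18  48  32  26  87]
 [ 37  21  21  22  26  42  94 177  70  14  23  73  59  30 101]
 [ 47  22  20  26  64  77  63 145  64  13  21  79  76  33 101]
 [ 44  19  19  31  91 100  46  96  52  13  22  81  79  32 103]
 [ 44  21  18  29  95 103  43  77  45  13  26  91  80  33 103]
 [ 46  20  20  29  93 102  43  71  44  13  28 102  81  32  97]
 [ 46  19  19  29  85 101  45  87  76  34  28 102  79  36 104]
 [ 57  22  20  26  78 100  56  99 100  73  34  98  81  51 136]
 [ 54  25  21  28  78 101  66 102 103  94  49 101 102 116 155]
 [ 39  37  22  27  78 103  69  92 103  99  80 104 122 153 156]
 [ 45  46  30  36  84 101  66  75 100 100  97  98 133 153 152]
 [ 47  45  40  46  85  88  61  67  89 100  98  92 118 146 150]]
```

There is 59 N upward on the tool and the lever was dragged back about 20 mm. So the fingertip was resting on the lever's top: the real tips are about 37 mm above where the reading puts them. I'll unload gently, clear the lever by 3 cm, then go lower.

```bash
python3 -m jog '[[0,-0.3,-0.2,0,0,0,218],[0.2,-0.33,-0.3,0,0,0,218],[0.8,-0.33,-0.3,0,0,0,218],[1.4,-0.33,-0.3,0,0,0,218],[2.0,-0.33,-0.3,0,0,0,218],[2.6,-0.33,-0.3,0,0,0,218],[3.1,-0.33,-0.3,0,0,0,218],[3.1,-0.33,-0.3,0,0,0,218]]'; python3 -c "
from g import *
im=get_image('scene'); cv2.imwrite('pics/n13.png',im[:,:,::-1]);print(cen(im))
togo([.6191,-.0346,.0657])"
```

```text
t: 11.67
tool_pos: [0.578, -0.0246, 0.0668]
tool_rot: [3.118, -0.271, -0.048]
contact_force: [-43.3, -0.3, 27.1]
opening: 0.0124
[(123, np.float64(250.1138211382114), np.float64(216.34959349593495), np.int64(209), np.int64(224)), (29, np.float64(268.82758620689657), np.float64(248.3793103448276), np.int64(244), np.int64(253))]
shift cm [ 4.2159  0.2797 -0.0033] turn [ 0.0137  0.0289 -0.0021]
q [-0.1638  0.0836  1.8109 -0.014   1.2761  1.5844] F [-43.4416  -0.2155  25.947 ] open 0.012246916077856898 t 11.7167 pos [ 0.5781 -0.0246  0.0668]
tool EX,EY in tool axes [-0.0023 -0.9999 -0.0136] [-0.9996  0.0019  0.0289]
```

The lever followed the finger back to its open end, with −43 N on x, so the finger is catching it from behind. I have no views left, so I'll read the pixels as a class map.

```bash
cat > m.py <<'E'
import cv2,numpy as np,sys
def amap(f,r0,r1,c0,c1):
    im=cv2.imread(f); h=cv2.cvtColor(im,cv2.COLOR_BGR2HSV).astype(int)
    for r in range(r0,r1):
        s=''
        for c in range(c0,c1):
            H,S,V=h[r,c]
            s+=('R' if (H<8 and S>150 and V>60) else 'Y' if (15<=H<=30 and S>120 and V>50) else 'G' if (60<=H<=95 and S>80 and V>30) else '#' if V<35 else '+' if V<75 else '-' if V<130 else '.')
        print(r,s)
a=sys.argv; amap(a[1],*map(int,a[2:6]))
E
for f in n11 n12 n13; do echo $f; python3 m.py pics/$f.png 178 226 226 276; done
```

```text
n11
178 ------++++#++++--+##################++########-...
179 -------++###+++---+################+-+#######+....
180 -------+#####++----+###############+-#######+-....
181 --------+####++-----#######++######+########-.....
182 ---------######+----#######-.+#############+......
183 ---------+######+---+#####+..+#############-......
184 ----------+#####++--+#####+..+############-.......
185 -----------+#####++++#####+..+###########+........
186 ------------+######+######-..-###########-........
187 -------------+###########+...-#######+##-.........
188 --------------+##########+...+######-.--..........
189 ---------------+#########+...+#####-..............
190 ----------------#########+...+####+...............
191 ----------------+##++####+-..+#+-#+...............
192 ----------------+++++####+-..+#--++...............
193 ---------------------###+-+..+#--#-...............
194 ---------------------###+-+-.+#--#-...............
195 ---------------------###+-+Y-##--#+...............
196 ---------------------###+-+Y-##--#+...............
197 ---------------------+##+-+YY##--#+............
[... 6131 characters left out ...]
.......+##GGGGGGGGG+YYYYYYYY-.......----
214 ........--.......-##GGGGGGGGGYYYYYYYYY------------
215 ........---......-+#GGGGGGGGGYYYYYYYYYY++---------
216 .........--.......+GGGGGGGGGGYYYYYYYYYY-++--------
217 .........---......-+GGGGGGGGGYYYYYYYYYYY++--------
218 ..........--.......+GGGGGGGGGYYYYYYYYYYY-++-------
219 ..........--.......-GGGGGGGGG+YYYYYYYYYYY++-------
220 ...........--.......+GGGGGGGG-YYYYYYYYYYYY++------
221 ....................-GGGGGGGG--YYYYYYYYYYY++------
222 ....................-+GGGGGGG-.-YYYYYYYYYY++------
223 .....................-GGGGGGG-..YYYYYYYYYY+++-----
224 ......................-GG####+..-YYYYYYYYY+++----.
225 ......................-#######-..YYYYYYYYY++++-...
```

The pixel map fits the fingertip sitting on the lever's top: the finger ends at the lever's top edge around row 210, and the lever is back near open. The leg is still at the mark, so I'll unload with a small lift first.

```bash
python3 -m jog '[[0,-0.2,-0.2,0,0,0,218],[0,-0.3,-0.4,0.01,0.02,0,218],[0,-0.3,-0.4,0.013,0.029,0,218],[0,-0.3,-0.4,0.013,0.029,0,218]]'; python3 -c "
from g import *
togo([.6191,-.0346,.0657])"
python3 -m jog '[[0.8,-0.3,0,0,0,0,218],[1.5,-0.3,0,0,0,0,218],[2.2,-0.3,0,0,0,0,218],[2.8,-0.3,0,0,0,0,218],[2.8,-0.3,0,0,0,0,218],[2.8,-0.3,0,0,0,0,218]]'; python3 -c "
from g import *
im=get_image('scene'); cv2.imwrite('pics/n14.png',im[:,:,::-1]);print(cen(im))
togo([.6191,-.0346,.0657])"; python3 m.py pics/n14.png 200 228 240 276
```

```text
t: 12.05
tool_pos: [0.5774, -0.0242, 0.0677]
tool_rot: [3.124, -0.272, -0.001]
contact_force: [5.1, -8.5, -12.8]
opening: 0.0126
shift cm [4.2872 0.3044 0.1991] turn [ 0.0057  0.0003 -0.0025]
q [-0.1675  0.0599  1.8341 -0.0061  1.2479  1.5787] F [  5.0515  -8.5431 -12.8282] open 0.0126031709116478 t 12.05 pos [ 0.5774 -0.0242  0.0677]
tool EX,EY in tool axes [-0.0025 -1.     -0.0057] [-1.      0.0025  0.0003]
t: 12.55
tool_pos: [0.602, -0.0283, 0.0654]
tool_rot: [3.119, -0.271, -0.013]
contact_force: [-6.2, -5.3, -1.3]
opening: 0.0119
[(121, np.float64(250.16528925619835), np.float64(216.28099173553719), np.int64(209), np.int64(224)), (29, np.float64(268.82758620689657), np.float64(248.3793103448276), np.int64(244), np.int64(253))]
shift cm [ 1.7792  0.3202 -0.0359] turn [ 0.0117  0.0073 -0.0026]
q [-0.1645  0.1244  1.7692 -0.0122  1.2555  1.5838] F [-5.9831 -6.556  -2.1952] open 0.012314355627374343 t 12.6 pos [ 0.6021 -0.0284  0.0654]
tool EX,EY in tool axes [-0.0027 -0.9999 -0.0116] [-1.      0.0026  0.0073]
200 ----+######+YY######+..+############
201 -----+##############-..+####
[... 374 characters left out ...]
...
211 ..+###GGGGGGGG####--YYY##--#-.......
212 ..-+##GGGGGGGGG##+--YYYY#--+-.......
213 ...+##GGGGGGGGG##+--YYYY+--+-...----
214 ...-##GGGGGGGGG##+--YYYYY-----------
215 ....+#GGGGGGGGG+++--YYYYY-----------
216 ....-+GGGGGGGGG+Y+--YYYYYY++--------
217 .....-GGGGGGGGG+YY--YYYYYY-+--------
218 .....-GGGGGGGGG+YYYYYYYYYYY++-------
219 .....-GGGGGGGGG+YYYYYYYYYYY-+-------
220 ......+GGGGGGGG-YYYYYYYYYYYY++------
221 ......+GGGGGGGG--YYYYYYYYYYY++------
222 ......-+GGGGGGG+--YYYYYYYYYY+++-----
223 .......-+GGGGGG+--YYYYYYYYYY+++-----
224 ........+GG#####-.-YYYYYYYYY++++----
225 ........-#######-..YYYYYYYYY++++----
226 .........+######+-.-YYYYYYYY++++----
227 .........-#######-..YYYYYYYY+++++---
```

The finger is now clear of the lever, which is at open, and the leg is still held. I'll move back 1 cm more and go down 1.5 cm, then check.

```bash
python3 -m jog '[[0.5,-0.15,0,0,0,0,218],[1.0,-0.15,0,0.011,0.007,0,218],[1.0,-0.15,0,0.011,0.007,0,218],[1.0,-0.15,0.5,0.011,0.007,0,218],[1.0,-0.15,1.0,0.011,0.007,0,218],[1.0,-0.15,1.5,0.011,0.007,0,218],[1.0,-0.15,1.5,0.011,0.007,0,218]]'; python3 -c "
from g import *
togo([.6191,-.0346,.04])"

```

```text
t: 13.18
tool_pos: [0.6125, -0.032, 0.0505]
tool_rot: [3.123, -0.272, 0.002]
contact_force: [0.5, -7.6, -0.5]
opening: 0.0123
shift cm [0.6914 0.1401 1.0501] turn [ 0.0064 -0.0016 -0.0028]
q [-0.1701  0.1587  1.7584 -0.0069  1.2228  1.5769] F [ 0.461 -7.56  -0.482] open 0.012323924967042923 t 13.1833 pos [ 0.6125 -0.032   0.0505]
tool EX,EY in tool axes [-0.0028 -1.     -0.0064] [-1.      0.0028 -0.0016]
```

```bash
python3 -m jog '[[0,-0.28,0.4,0,0,0,218],[0,-0.28,0.8,0,0,0,218],[0,-0.28,1.2,0,0,0,218],[0,-0.28,1.2,0,0,0,218]]'; python3 -c "
from g import *
im=get_image('scene'); cv2.imwrite('pics/n15.png',im[:,:,::-1]);print(cen(im))
togo([.6191,-.0346,.04])"; python3 m.py pics/n15.png 205 256 240 276
```

```text
t: 13.52
tool_pos: [0.6138, -0.0325, 0.0392]
tool_rot: [3.117, -0.272, 0.005]
contact_force: [0.4, -6.3, 1.3]
opening: 0.0121
[(86, np.float64(249.17441860465115), np.float64(217.91860465116278), np.int64(209), np.int64(224)), (26, np.float64(268.88461538461536), np.float64(248.5), np.int64(244), np.int64(253))]
shift cm [ 0.5552  0.1186 -0.0826] turn [ 0.0121 -0.0044 -0.003 ]
q [-0.1677  0.1741  1.7621 -0.013   1.201   1.5819] F [ 0.9689 -7.723   0.499 ] open 0.012127104486731325 t 13.5667 pos [ 0.6138 -0.0325  0.0391]
tool EX,EY in tool axes [-0.003  -0.9999 -0.0121] [-1.      0.003  -0.0044]
205 -+#####+++YYYY######################
206 --#####+++YYYY########-+############
207 --+######+YYYY+######-.-############
208 ---+######+YYY+######-.-############
209 ---++#######GG#######+.-############
210 ---+########GG#######---############
211 .-+##GG#############+Y--###########+
212 ..+##GG#############+YY+#######++#+-
213 ..-+#GGG############+YYY######+-----
214 ...+#GGGG###########+YYY#####+------
215 ...-#GGGGG##########YYYYY#+##-------
216 ...-+GGGGGG#########YYYYY+-+#-------
217 ..
[... 892 characters left out ...]
---
239 ++-+---................-YYYY++------
240 -------................-YYYY-++-----
241 --------...............-YYYYY+------
242 +++-++--...............-YYYYY-----+-
243 -----+--............---YYYYY----+---
244 ---.-++-.......------+++YYY-R-------
245 .....-+-...------+++++++++YRR-----++
246 .....-------+++++++++++++++RRR------
247 ......-+++++++++++++++++-++RRRR-----
248 ......-+++++++++++++--+---+RRRR-.--.
249 .......-+++++++++-----------RRR-.--.
250 .......-++++-+---------....-RRR-....
251 .......--+---+--.--........-+RRR...-
252 ......----.---...-...-..-...-RRR....
253 .....................-..--...-R-....
254 ..............-......-.......---....
255 ..............-...............--....
```

The finger is now deep beside the lever, with its tip near row 228 and clear of the deck. The pointer still runs into the clip (rows 241–252). Push again.

```bash
python3 -m jog '[[-0.4,-0.28,0,0.006,0,0,218],[-0.8,-0.28,0,0.012,-0.004,0,218],[-1.2,-0.28,0,0.012,-0.004,0,218],[-1.6,-0.28,0,0.012,-0.004,0,218],[-2.0,-0.28,0,0.012,-0.004,0,218],[-2.4,-0.28,0,0.012,-0.004,0,218],[-2.8,-0.28,0,0.012,-0.004,0,218],[-3.2,-0.28,0,0.012,-0.004,0,218]]'; python3 -c "
from g import *
print(cen(get_image('scene')))
togo([.6191,-.0346,.039])"
```

```text
t: 14.23
tool_pos: [0.5858, -0.0279, 0.0401]
tool_rot: [3.123, -0.272, 0.014]
contact_force: [8.4, -9.0, -2.6]
opening: 0.0127
[(97, np.float64(247.91752577319588), np.float64(215.62886597938143), np.int64(208), np.int64(222)), (28, np.float64(268.85714285714283), np.float64(248.42857142857142), np.int64(244), np.int64(253))]
shift cm [3.4716 0.0889 0.1355] turn [ 0.006  -0.0082 -0.0028]
q [-0.1711  0.1059  1.8362 -0.0065  1.1913  1.576 ] F [ 5.0173 -8.5731 -2.5864] open 0.012492113631958778 t 14.2833 pos [ 0.5851 -0.0277  0.0401]
tool EX,EY in tool axes [-0.0028 -1.     -0.006 ] [-1.      0.0029 -0.0082]
```

```bash
python3 -m jog '[[-0.6,-0.3,0.1,0.006,0,0,218],[-1.0,-0.3,0.1,0.006,-0.008,0,218],[-1.4,-0.3,0.1,0.006,-0.008,0,218],[-1.8,-0.3,0.1,0.006,-0.008,0,218],[-2.2,-0.3,0.1,0.006,-0.008,0,218],[-2.6,-0.3,0.1,0.006,-0.008,0,218],[-3.0,-0.3,0.1,0.006,-0.008,0,218],[-3.4,-0.3,0.1,0.006,-0.008,0,218]]'; python3 -c "
from g import *
print(cen(get_image('scene')))
togo([.6191,-.0346,.039])"
python3 -m jog '[[-0.5,-0.3,0.1,0.006,-0.008,0,218],[-0.9,-0.3,0.1,0.006,-0.008,0,218],[-1.2,-0.3,0.1,0.006,-0.008,0,218],[-1.2,-0.3,0.1,0.006,-0.008,0,218]]'; python3 -c "
from g import *
im=get_image('scene'); cv2.imwrite('pics/n16.png',im[:,:,::-1]);print(cen(im))
togo([.6191,-.0346,.039])"; python3 m.py pics/n16.png 194 222 234 276;python3 m.py pics/n16.png 236 255 254 276
```

```text
t: 14.95
tool_pos: [0.5553, -0.0226, 0.0401]
tool_rot: [3.123, -0.272, 0.014]
contact_force: [8.3, -8.2, -3.5]
opening: 0.0123
[(88, np.float64(245.26136363636363), np.float64(209.64772727272728), np.int64(203), np.int64(216)), (26, np.float64(268.88461538461536), np.float64(248.46153846153845), np.int64(244), np.int64(253))]
shift cm [6.5402 0.0902 0.1714] turn [ 0.0059 -0.0092 -0.0027]
q [-0.171   0.0359  1.9101 -0.0064  1.1865  1.5758] F [ 6.7496 -8.46   -3.1653] open 0.012047135314219911 t 15.0 pos [ 0.5548 -0.0224  0.0401]
tool EX,EY in tool axes [-0.0026 -1.     -0.0059] [-1.      0.0027 -0.0091]
t: 15.33
tool_pos: [0.5546, -0.0223, 0.0411]
tool_rot: [3.122, -0.271, 0.049]
contact_force: [34.9, -13.3, -24.9]
opening: 0.0124
[(92, np.float64(245.22826086956522), np.float64(209.3695652173913), np.int64(202), np.int64(216)), (27, np.float64(268.9259259259259), np.float64(248.4814814814815), np.int64(244), np.int64(253))]
shift cm [6.5567 0.0941 0.4114] turn [ 0.005  -0.0311 -0.0022]
q [-0.1715  0.0183  1.9265 -0.0055  1.1656  1.5746] F [ 35.396  -12.0257 -23.802 ] open 0.012539059
[... 1253 characters left out ...]
218 .---......-#######-.-YYYYYYYYYYY+-------..
219 .---.......+######+..-YYYYYYYYYY-+----....
220 ..--.......-#######-.-YYYYYYYYYYY+--+-....
221 ............+######+..-YYYYYYYYYY+--+-....
236 .........-YYY+---+-+++
237 .........-YYY++---++--
238 .........-YYY++----+--
239 .........-YYYY++-+++--
240 .........-YYYY+++--++-
241 .........-YYYY-+---+-+
242 .........-YYYYY-----+-
243 ......---YYYYY--------
244 .------+++YYY-R----+++
245 ---+++++++++YRRR+-++++
246 +++++++++++++RRR------
247 +++++++++++++RRR------
248 ++++++-++---+RRRR..--.
249 +++++---------RRR..--.
250 ---+-----....-RRRR....
251 --.--.-......-+RRR...-
252 -..-...-..-...-RRR....
253 -...-..-..--..--R-....
254 -...-..-.......---....
```

Hard stop: the tool advanced 0.7 mm while the force rose to 35 N, and the lever is a full slot length from open. I'll ease the push, close the jaws on the plate at 20 N, settle and check.

```bash
python3 -m jog '[[-0.5,-0.3,0.1,0,0,0,218],[-0.4,-0.3,0.1,0,0,0,218],[-0.4,-0.25,0.1,0,0,0,240],[-0.4,-0.22,0.1,0,0,0,255],[-0.4,-0.22,0.1,0,0,0,255],[-0.4,-0.22,0.1,0,0,0,255],[-0.4,-0.22,0.1,0,0,0,255],[-0.4,-0.22,0.1,0,0,0,255]]' 20; python3 -c "
from g import *
im=get_image('scene'); cv2.imwrite('pics/n17.png',im[:,:,::-1]);print(cen(im))
for i in range(6): get_image('scene')
im=get_image('scene');print(cen(im))
print(get_obs()['dq'])
togo([.6191,-.0346,.039])";python3 m.py pics/n17.png 200 218 234 266;python3 m.py pics/n17.png 236 255 254 276
```

```text
t: 16.05
tool_pos: [0.5562, -0.023, 0.0413]
tool_rot: [3.116, -0.271, 0.069]
contact_force: [15.3, -9.8, -8.7]
opening: 0.0096
[(97, np.float64(245.63917525773195), np.float64(209.38144329896906), np.int64(202), np.int64(216)), (27, np.float64(269.0740740740741), np.float64(248.55555555555554), np.int64(244), np.int64(253))]
[(96, np.float64(245.625), np.float64(209.32291666666666), np.int64(202), np.int64(216)), (27, np.float64(269.037037037037), np.float64(248.44444444444446), np.int64(244), np.int64(253))]
[ 0.0004  0.0004  0.0006 -0.0005 -0.0009 -0.    ]
shift cm [6.3725 0.0604 0.5243] turn [ 0.0092 -0.045  -0.0023]
q [-0.1696  0.0125  1.9321 -0.0102  1.152   1.5785] F [15.389  -8.507  -8.6785] open 0.009755552031720278 t 16.45 pos [ 0.5563 -0.0229  0.0414]
tool EX,EY in tool axes [-0.0021 -1.     -0.0093] [-0.999   0.0026 -0.045 ]
200 --------+###########YYY######+--
201 --------++##########YYY+####-...
202 --------++##########YYYY++#+....
203 --------GGG###+#####YYYY--#+....
204 --------GGGGGGG###+-+YYYY-++....
205 --------GGGGGGG###+-+YYYY-++....
206 --------GGGGGGG###+-+YYYYY
[... 226 characters left out ...]
..
213 --....--+GGGGGGGG---+YYYYYYYY-..
214 --......-+GGGGGGG---YYYYYYYYYY--
215 ---......-GGGGGGG---YYYYYYYYYYY+
216 .--.......-GG####+.-YYYYYYYYYYY+
217 .---......-#######-.-YYYYYYYYYYY
236 .........-YYY++----+-+
237 .........-YYY++-+-+--+
238 .........-YYYY++--+---
239 .........-YYYY++-----+
240 .........-YYYY-++---+-
241 .........-YYYYY+--+---
242 -........-YYYYY---+--+
243 ......----YYYYY----+-+
244 .------+++YYY-R--+---+
245 ---++++++++++RRR--++++
246 +++++++++++++RRR------
247 +++++++++++++RRRR-----
248 +++++++-+---+RRRR..--.
249 +++++---------RRR..--.
250 ---------....-RRRR....
251 --.--.-......-+RRR...-
252 -..-...-..-...-RRR....
253 ....-..-..--...-R-....
254 -......-.......---....
```

Everything is settled: joint speeds are about zero, the opening is 9.7 mm on the plate, and the lever is steady at its stop. The pointer's line extended meets the clip's centroid within about 1 mm. I'll hand in.

```bash
python3 -c "
from station import *
print(finish_job()); print(get_obs()['contact_force'],get_obs()['opening'])"
```

```text
the job is handed in; nothing more can be done
None
the job is handed in; nothing more can be done
```

I drew the leg out about 63 mm to the red mark, slid the cam lever to its stop, and handed the job in at about 16.5 s with the gripper still holding the leg. `finish_job` reports no verdict, so I can't confirm the result beyond the checks below.

**Last checks**
- **Grip:** the jaw opening was 9.7 mm on the 10 mm plate at the 20 N setting. The spring was pulling about 8.5 N and the joint speeds were near zero.
- **Mark:** the pointer lines up with the clip to about 1 mm, though different readings spread over roughly ±3 mm. The clip did not measurably move.
- **Lever:** on the last push the force rose to 35 N over 0.7 mm of travel. The lever's centroid was about a full stroke from open and steady.

**What went wrong on the way**
- **Missed grasp:** the first grasp closed on nothing. The fingertips were about 30–37 mm higher than the reported tool position implied. I never found the cause and worked around it by going lower.
- **Lever overridden:** on the first slide the fingertip, being too high, rode over the lever's top. Backing off then dragged the lever open again, with up to about 60 N on the tool. The leg stayed at the mark throughout, and I lowered the fingers and closed the lever properly.
- **Views used up:** all 12 pictures were gone by then, so the checks after that were numeric, on scene-camera images only. The arm hid the stand from the top camera.
- **Other items not rechecked:** I did not check the pin, boxes, jar and other items again at the end. The arm passed above them, and no contact force showed on the approach.

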